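# Put the dish brush away under the sink caddy's shelf

### The arm

A 6-joint arm with a two-finger parallel gripper is mounted at the origin on the work surface. World frame = base frame: x ahead of the robot, y to its left, z up, the work surface at z = 0. Lengths are in mm, angles in rad, forces in N, time in s.
With the tool pointing down it reaches from about 400 to 925 mm from the base axis. Payload 12.5 kg.
Tool frame: the origin (TCP) lies at the very end of the fingers, on their centre line; the grasp point (between the pads) lies behind it (env.grip_depth is the z of the grasp point in the tool frame, in mm); z points along the fingers, y is the line along which they close (so a half turn about z gives the same grasp; the last joint's range is limited). The gripper opens to 95 mm and grips with 3 to 60 N. Pads are 20 mm wide; open, the fingers measure 119 mm over their backs; the gripper's body (75 mm by 180 mm) begins 59 mm behind the grasp point.
Start: joints at [1.053, 0.491, 1.559, -0, 1.092, -0.106], TCP at [250.148, 572.776, 214.661] pointing down, gripper open.
Joint ranges: [-3.1, 3.1], [-0.84, 2.19], [0.05, 2.79], [-1.13, 4.28], [0.06, 2.93], [-2.69, 2.69]. Speed limits (rad/s): [2.22, 2.22, 2.79, 3.14, 3.14, 3.14].

### API

Orientations are given as [roll, pitch, yaw] about the fixed x, y, z axes, in that order (R = Rz(yaw) Ry(pitch) Rx(roll)).
In Python, from cell import env, optics gives the robot as it stands.
- The arm moves only by the tool step_arm, never from a script. Its argument "moves" is a list of rows, each an object of numbers: "tx", "ty", "tz": the shift along the tool's x, y, z in mm; "roll": the turn about the tool's z in rad. In form: [{"tx": .., "ty": .., "tz": .., "roll": ..}, ...]. A call has 1 to 12 rows; each row is the pose to reach, as a shift and turn from the pose commanded when the call began, along the tool's axes at that moment; what a row does not reach only later rows make up. A row lasts 1/12 s, in which the tool goes at most 41.7 mm and 7.16 degrees, less where a joint would pass 70% of its speed; a pose out of reach is approached as far as the arm can. A call with a gripper value outside its range is refused whole. "grip" is the finger opening in mm, from 0 to 95.1, set as the call begins (left out, the last holds). The fingers move at their own pace and stop on an object; the grip force is fixed at half the most. Time passes only in rows, so rows that repeat a pose let the fingers close. It gives the time, the measured TCP pose, the force, the opening and the grip force at its end, in the units of the state.
- env.state(): the state, without advancing time (a new reading comes with each control period).
- optics.read_camera(name): name is "side" or "top"; returns a dict with "pixels" (384x512x3 uint8, blue, green, red), "mtx" (3x3 intrinsics, pixels), "view" (4x4, takes a point from world to camera coordinates). Camera axes: x right, y down, z forward; pixel columns grow to the right and rows downward; lengths in mm; the calibration is good to about 2 mm. A picture is of the moment at which its call begins. There is no depth.
- env.job_done(): hands the job in; it is judged then, once.
The state is a dict: "t": time; "joints": joint angles; "qvel": joint speeds; "tau": joint torques, N m; "eef_pos": TCP position; "tcp_rot": TCP orientation; "ft_force": force on the tool from outside, world axes, zero at the start; "moment": the same for the moment, N m; "opening": opening from 0.0 (shut) to 1.0 (fully open); "grip_force": force on a finger pad.
Only numpy, scipy, OpenCV 4.12 (cv2) and the standard library are available. Lean on these libraries where they do the work, as an engineer would, in place of code of your own. Each camera call takes 0.05 s, during which the arm holds its last target. There are 200 camera calls.

### The job

Pull the caddy's tilt-out front wide open by its blue tab, then put the green brush in head first under the shelf and lay it flat on the bay floor, handle and all behind the front's hinge, while the front is still open. Then swing the front fully shut and let go, without upsetting the egg timer on the shelf or shifting the other things on the counter.

Things in the scene. Friction and masses are not known exactly. Their poses are not given: they have to be found in the camera images.
- caddy: White plastic caddy, 160 deep (x), 170 wide (y), 170 high, fixed by suction feet. Origin: centre of its underside; its front faces its own -x, roughly to world +y. Bay inside: floor top z = 18, y -80 to 80, from the hinge at x = -73 to a 40 high back lip at x = 75, back open above that. A shelf roofs the bay: underside z = 152, top z = 158, rims to z = 170, from x = -47 to 80.
- hinge_line (a point): Point on the caddy at the middle of the front's hinge line (caddy x = -73, y = 0, z = 18); the hinge runs along the caddy's y. Turns with the caddy.
- front (a joint): Caddy's grey tilt-out front, hinged at its lower edge, opening towards the caddy's -x. 0 = shut (upright), grows as it opens, stop at 1.1 rad. Panel 170 wide, 122 high from the hinge, 5 thick, with 10 deep side cheeks that meet the caddy's walls edge to edge when shut. Stiff hinge (about 1 N at the tab): stays where it is left.
- front_tab (a point): Grip point in the blue tab on the front's outer face, at mid-width. Tab: fin 12 thick (along the caddy's y), projecting 45 from the panel, 92 to 134 above the hinge when shut. The point is 32 in front of the hinge plane and 122 above the hinge when shut, and swings with the front, axes too (those of the caddy when shut).
- brush: Loose green silicone dish brush, 130 long, about 70 g, lying bristles down. Origin: centre of its underside; +x points to the head. Handle 22 wide and 30 high, from x = -65 to x = 10; head 60 long (x = 5 to 65), 54 wide, 34 high.
- brush_handle (a point): Good grip point on the brush's handle: brush x = -37, y = 0, 22 above its underside (handle 22 wide along the brush's y, top at 30).
- brush_tail (a point): End of the brush's handle: brush x = -65, 15 above its underside.
- brush_head (a point): Far end of the brush's head: brush x = 65, 17 above its underside.
- timer: Bystander: glass egg timer with wooden ends standing on the caddy's shelf, 44 across, 82 high. Origin: centre of its underside. Fragile: leave it standing.
- clip: Bystander: red plastic bag clip lying on the counter, 130 x 20 x 20. Origin: centre of its underside, length along x. Leave it.
- opener: Bystander: flat steel bottle opener lying on the counter, 141 x 36 x 5, length along x. Leave it.
- soap: Bystander: yellow dish soap bottle, 64 across, 190 high. Origin: centre of its underside.
- mug: Bystander: blue mug, 80 across, 90 high. Origin: centre of its underside.
- bowl: Bystander: white bowl, 140 across, 60 high. Origin: centre of its underside.

How it is judged (in metres and radians):
On the way, in this order (a step that is already met when the one before it is completed fails the run):
1. the front is wide open (more than 0.85 rad) (value of joint front above 0.85 rad), for 0.2 s.
2. the brush is laid flat in the bay, head inwards and wholly behind the hinge line (to within 7 mm), with the front still open more than 0.6 rad and the fingers off the brush (x of brush_tail in the frame of caddy between -0.08 and 0 m and x of brush_head in the frame of caddy between 0.03 and 0.08 m and z of brush_head in the frame of caddy between 0.015 and 0.06 m and z of brush_tail in the frame of caddy between 0.015 and 0.06 m and y of brush_head in the frame of caddy between -0.08 and 0.08 m and y of brush_tail in the frame of caddy between -0.08 and 0.08 m and value of joint front above 0.6 rad and contact force between the fingers and brush below 0.1 N and linear speed of brush below 0.03 m/s), for 0.2 s.
3. the front is shut (less than 0.05 rad) (value of joint front below 0.05 rad), for 0.2 s.
At the end, for the whole second after the job is handed in: The brush rests released in the caddy's bay, head inwards, wholly behind the hinge line (to within 7 mm), with both ends no more than 60 mm above the counter (lying on the bay floor); the front is shut to less than 0.05 rad; the egg timer stands upright on the shelf (x of brush_tail in the frame of caddy between -0.08 and 0 m and x of brush_head in the frame of caddy between 0.03 and 0.08 m and z of brush_head in the frame of caddy between 0.015 and 0.06 m and z of brush_tail in the frame of caddy between 0.015 and 0.06 m and y of brush_head in the frame of caddy between -0.08 and 0.08 m and y of brush_tail in the frame of caddy between -0.08 and 0.08 m and value of joint front below 0.05 rad and linear speed of brush below 0.02 m/s and angular speed of brush below 0.2 rad/s and angle between timer's own z axis and vertical below 0.15 rad); the robot touches nothing.
It fails at once if the egg timer is tipped (over 0.5 rad) or shifted more than 20 mm (angle between timer's own z axis and vertical above 0.5 rad or distance of timer from where it was at the start of the episode above 0.02 m).
It fails at once if another thing on the counter is shifted more than 30 mm (distance of any of clip, opener, soap, mug, bowl from where it was at the start of the episode above 0.03 m).
It also fails if it takes over 64 s, if anything falls off the work surface, if the arm or the gripper's body presses on something with over 40 N, if the wrist force passes 120 N, or if a joint passes its speed limit or range.

## Working session

There is one attempt and no reset: what is moved stays moved. The work goes in short steps, Python scripts to look and compute and a tool call to move; the robot and the scene stay as the last step left them, time stands still between calls to the robot, and variables do not carry over. Pictures are saved under pics/ and viewed, at most 12 in all, crops included, and the job is handed in when it is done.

Besides the shell and the picture viewer there is one more tool, called after "Call:" by a JSON object that holds its "op" and its "data", one argument or row to a line. step_arm: Moves the arm, as the interface text tells. Its arguments: {"type":"object","properties":{"moves":{"type":"array"},"grip":{"type":"number"}},"required":["moves"]}

```bash
mkdir -p pics
python3 - <<'E'
from cell import env, optics
import cv2, numpy as np
for n in("side","top"):
    c=optics.read_camera(n); cv2.imwrite(f"pics/{n}0.png",c["pixels"])
    np.savez(f"{n}.npz",mtx=c["mtx"],view=c["view"]); print(n,c["mtx"].round(1).tolist(),c["view"].round(3).tolist())
s=env.state();print(s["eef_pos"],s["tcp_rot"],s["ft_force"],s["opening"],env.grip_depth,s["t"])
E
```

```text
side [[428.8, 0.0, 255.4], [0.0, 428.8, 188.5], [0.0, 0.0, 1.0]] [[0.91, -0.414, -0.009, -584.637], [-0.212, -0.447, -0.869, 209.76], [0.356, 0.793, -0.495, 1102.24], [0.0, 0.0, 0.0, 1.0]]
top [[366.8, 0.0, 252.5], [0.0, 366.8, 196.2], [0.0, 0.0, 1.0]] [[0.008, -1.0, 0.029, -61.161], [-0.992, -0.011, -0.125, 643.298], [0.125, -0.028, -0.992, 968.07], [0.0, 0.0, 0.0, 1.0]]
[250.02446719 572.5712812  214.12090574] [-3.14058715e+00 -6.96211485e-05  2.72980432e+00] [-0.06176533  0.32878589  0.11352448] 1.0031132204266524 -18.8 0.1
```

View pics/side0.png

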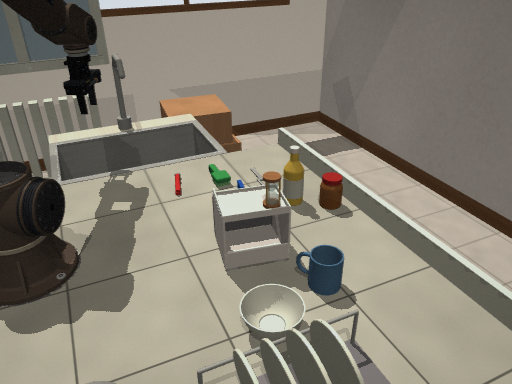

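View pics/top0.png

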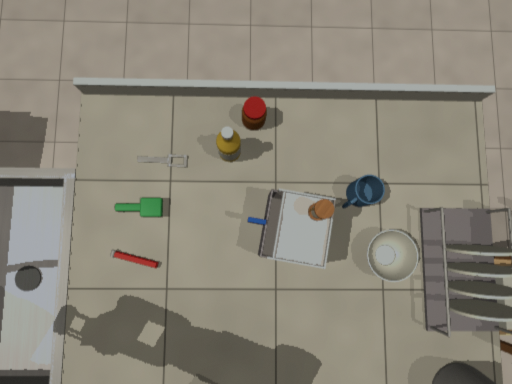

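Top view: caddy about (297,228) with the blue tab at (257,221), brush at (140,207) with its head towards the caddy, clip (136,259), opener (163,160). The side view shows the caddy from behind, with the timer on its shelf at (272,190).

```bash
cat > h.py <<'E'
import numpy as np, cv2
C={n:np.load(f"{n}.npz") for n in("side","top")}
def ray(n,uv):
    K,V=C[n]["mtx"],C[n]["view"]; R,t=V[:3,:3],V[:3,3]
    d=R.T@np.linalg.solve(K,[uv[0],uv[1],1]); return -R.T@t,d
def onz(n,uv,z):
    o,d=ray(n,uv); return o+d*(z-o[2])/d[2]
def proj(n,p):
    V=C[n]["view"]; q=C[n]["mtx"]@(V[:3,:3]@np.array(p,float)+V[:3,3]); return q[:2]/q[2]
def mask(img,lo,hi):
    return cv2.inRange(cv2.cvtColor(img,cv2.COLOR_BGR2HSV),lo,hi)
E
python3 - <<'E'
from h import *
t=cv2.imread("pics/top0.png"); s=cv2.imread("pics/side0.png")
for n,im in(("top",t),("side",s)):
  for c,lo,hi in(("blue",(110,150,40),(130,255,255)),("green",(50,100,40),(75,255,255))):
    m=mask(im,lo,hi); k,l,st,ce=cv2.connectedComponentsWithStats(m)
    for i in range(1,k):
        if st[i,4]>8:
            ct=np.argwhere(l==i)[:,::-1].astype(np.float32)
            print(n,c,st[i].tolist(),ce[i].round(1),np.round(cv2.boxPoints(cv2.minAreaRect(ct)),1).tolist())
a=cv2.resize(t[175:285,235:355],None,fx=5,fy=5,interpolation=cv2.INTER_CUBIC)
cv2.imwrite("pics/c.png",a)
E
```

```text
top green [115, 198, 48, 19, 565] [143.5 206.7] [[114.5, 213.39999389648438], [115.5999984741211, 195.39999389648438], [162.1999969482422, 198.10000610351562], [161.10000610351562, 216.1999969482422]]
side blue [238, 180, 4, 4, 9] [239.2 181.2] [[237.10000610351562, 180.3000030517578], [240.10000610351562, 179.3000030517578], [241.0, 182.0], [238.0, 183.0]]
side blue [238, 184, 6, 4, 11] [240.7 185.6] [[238.0, 185.0], [241.60000610351562, 183.1999969482422], [243.1999969482422, 186.39999389648438], [239.60000610351562, 188.1999969482422]]
side green [209, 164, 21, 20, 240] [218.4 174.3] [[207.0, 166.0], [220.60000610351562, 159.1999969482422], [230.60000610351562, 179.1999969482422], [217.0, 186.0]]
```

View pics/c.png

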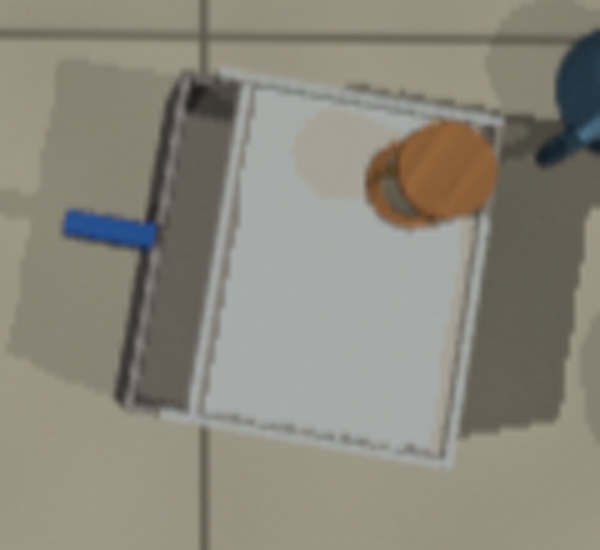

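The crop shows the caddy's rim: back corners at (503,120) and (450,467), shelf front edge from (243,83) to (192,412), tab from (65,222) to (155,236).

Run:
```python
from h import *
g=lambda X,Y:((X+.5)/5-.5+235,(Y+.5)/5-.5+175)
B1,B2=onz("top",g(503,120),170),onz("top",g(450,467),170)
F1,F2=onz("top",g(243,83),170),onz("top",g(192,412),170)
T1,T2=onz("top",g(65,222),152),onz("top",g(155,236),152)
print(B1,B2,np.linalg.norm(B1-B2),F1,F2,T1,T2,np.linalg.norm(T1-T2))
yv=(B1-B2)[:2];xv=((B1+B2)/2-(F1+F2)/2)[:2]
ay=np.arctan2(yv[1],yv[0])-np.pi/2; ax=np.arctan2(xv[1],xv[0]);print("yaw",ay,ax, np.linalg.norm(xv))
a2=np.arctan2((F1-F2)[1],(F1-F2)[0])-np.pi/2; a3=np.arctan2((T2-T1)[1],(T2-T1)[0]); print(a2,a3)
yaw=(ay+a2)/2
R=np.array([[np.cos(yaw),-np.sin(yaw)],[np.sin(yaw),np.cos(yaw)]])
o1=((B1+B2)/2)[:2]-R@[80,0]
print("origin",o1)
for p in(F1,F2,T1,T2): print((R.T@(p[:2]-o1)).round(1))
# check vertical via side: predicted projections
for q in([80,85,170],[80,-85,170],[80,85,0],[80,-85,0],[-100,0,152]):
    w=np.r_[o1+R@q[:2],q[2]]; print(q,proj("side",w).round(1),proj("top",w).round(1))
# brush
for z in(30,34):
  for px in((114.5,204.4),(161.7,207.2)): print(z,onz("top",px,z).round(1))
s=cv2.imread("pics/side0.png");t=cv2.imread("pics/top0.png")
m=mask(t,(50,100,40),(75,255,255))
for u in range(114,164,3):
    r=np.where(m[:,u])[0]
    if len(r): print(u,r.min(),r.max(),end="; ")
a=cv2.resize(s[150:275,165:305],None,fx=4,fy=4,interpolation=cv2.INTER_CUBIC);cv2.imwrite("pics/s.png",a)
```

```text
[ 624.08696383 -251.0094216   170.        ] [ 459.31945436 -222.49494437  170.        ] 167.21664865710767 [ 640.62879881 -125.32442118  170.        ] [ 484.07864826 -100.82575205  170.        ] [574.03038125 -40.5254414  152.        ] [567.64717982 -84.29151678 152.        ] 44.229115012598676
yaw -1.742157914725996 -1.7362413021004672 125.38926554304918
-1.7260281888063251 -1.7156233398339384
origin [ 554.70896524 -157.81644769]
[-46.   79.5]
[-44.8 -79. ]
[-118.9   -0. ]
[-74.7   0.8]
[80, 85, 170] [291.2 205.6] [335. 198.]
[80, -85, 170] [222.5 216.2] [324.8 268.6]
[80, 85, 0] [289.1 260.6] [320.1 205.1]
[80, -85, 0] [225.6 272.2] [311.2 264.3]
[-100, 0, 152] [240.2 182.4] [255.3 220.3]
30 [618.3 323.2  30. ]
30 [612.  194.3  30. ]
34 [617.9 321.8  34. ]
34 [611.6 193.4  34. ]
117 204 210; 120 204 210; 123 204 210; 126 204 210; 129 204 210; 132 204 210; 135 204 210; 138 204 210; 141 198 215; 144 198 215; 147 198 215; 150 198 215; 153 198 215; 156 198 215; 159 198 216; 162 201 201;
```

View pics/s.png

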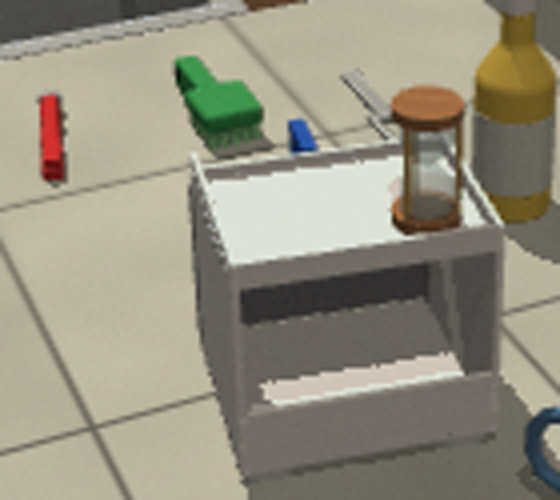

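```bash
cat >> h.py <<'E'
YAW=-1.732; O=np.array([554.6,-157.0])
Rc=np.array([[np.cos(YAW),-np.sin(YAW)],[np.sin(YAW),np.cos(YAW)]])
def cad(x,y,z): return np.r_[O+Rc@[x,y],z]
def tip(th,out=33): # tcp pose gripping the tab
    return cad(-73-(out*np.cos(th)+122*np.sin(th)),0.3,18+122*np.cos(th)-out*np.sin(th)-18.8)
def tool(p,yaw_cur,cur):  # world target -> tool shift (tool pointing down, roll=pi)
    from scipy.spatial.transform import Rotation as S
    return (S.from_euler("xyz",[np.pi,0,yaw_cur]).as_matrix().T@(np.array(p)-cur)).round(1)
E
python3 - <<'E'
from h import *
from cell import env
s=env.state();c=s["eef_pos"];y=s["tcp_rot"][2]
for px in((114.5,207),(138,207),(161,206.7)): print(onz("top",px,30).round(1))
print(c,y)
# desired tool yaw: tool y along caddy y
d=YAW-y; print("roll options (tool, sign flipped)",[-((d+k*np.pi)) for k in(-1,0,1,2)], "q6",s["joints"][5])
print("above tab",tip(0), tool(tip(0)+[0,0,0],y,c))
for th in np.arange(0,1.11,.1): print(th.round(2),(tip(th)-tip(0)).round(1), round(np.hypot(*(tip(th)-tip(0))[:2]),1))
E
```

```text
[611.2 322.8  30. ]
[611.9 259.   30. ]
[613.3 196.3  30. ]
[250.02446719 572.5712812  214.12090574] 2.729804322121973
roll options (tool, sign flipped) [np.float64(7.6033969757117665), np.float64(4.461804322121973), np.float64(1.3202116685321803), np.float64(-1.8213809850576128)] q6 -0.10556344604805479
above tab [571.90978777 -52.42246299 121.2       ] [-545.1 -443.9   92.9]
0.0 [0. 0. 0.] 0.0
0.1 [ 1.9 11.9 -3.9] 12.0
0.2 [ 3.8 23.3 -9. ] 23.6
0.3 [  5.6  34.1 -15.2] 34.6
0.4 [  7.2  44.3 -22.5] 44.9
0.5 [  8.7  53.7 -30.8] 54.5
0.6 [ 10.1  62.3 -39.9] 63.1
0.7 [ 11.4  69.9 -49.9] 70.8
0.8 [ 12.4  76.5 -60.7] 77.5
0.9 [ 13.3  82.  -72. ] 83.1
1.0 [ 14.   86.4 -83.9] 87.5
1.1 [ 14.6  89.5 -96.1] 90.7
```

Call:
{"op": "step_arm", "data": {
  "moves": [
    {"tx": -545, "ty": -444, "tz": 0, "roll": 1.32},
    {"tx": -545, "ty": -444, "tz": 0, "roll": 1.32},
    {"tx": -545, "ty": -444, "tz": 0, "roll": 1.32},
    {"tx": -545, "ty": -444, "tz": 0, "roll": 1.32},
    {"tx": -545, "ty": -444, "tz": 0, "roll": 1.32},
    {"tx": -545, "ty": -444, "tz": 0, "roll": 1.32},
    {"tx": -545, "ty": -444, "tz": 0, "roll": 1.32},
    {"tx": -545, "ty": -444, "tz": 0, "roll": 1.32},
    {"tx": -545, "ty": -444, "tz": 0, "roll": 1.32},
    {"tx": -545, "ty": -444, "tz": 0, "roll": 1.32},
    {"tx": -545, "ty": -444, "tz": 0, "roll": 1.32},
    {"tx": -545, "ty": -444, "tz": 0, "roll": 1.32}
  ],
  "grip": 60
}}

```text
t: 1.1
eef_pos: [479.4, 126.2, 214.6]
tcp_rot: [-3.141, -0.0, 1.405]
ft_force: [0.1, 1.8, 0.8]
opening: 0.631
grip_force: 0.0
```

Run:
```python
from h import *
from cell import env
s=env.state();c=s["eef_pos"];y=s["tcp_rot"][2]
print(c,s["tcp_rot"],s["joints"]); print(tool(tip(0),y,c), YAW+np.pi-y)
```

```text
[479.42162498 126.2174799  214.60849943] [-3.14146621e+00 -1.25027471e-04  1.40502443e+00] [1.24020177e-01 3.08173173e-01 1.86816509e+00 1.89658930e-04
 9.65339847e-01 2.89684117e-01]
[-160.9  120.7   93.4] 0.004568223452405817
```

Call:
{"op": "step_arm", "data": {
  "moves": [
    {"tx": -161, "ty": 121, "tz": 0, "roll": -0.004},
    {"tx": -161, "ty": 121, "tz": 0, "roll": -0.004},
    {"tx": -161, "ty": 121, "tz": 0, "roll": -0.004},
    {"tx": -161, "ty": 121, "tz": 0, "roll": -0.004},
    {"tx": -161, "ty": 121, "tz": 0, "roll": -0.004},
    {"tx": -161, "ty": 121, "tz": 0, "roll": -0.004},
    {"tx": -161, "ty": 121, "tz": 0, "roll": -0.004},
    {"tx": -161, "ty": 121, "tz": 0, "roll": -0.004}
  ]
}}

```text
t: 1.77
eef_pos: [572.1, -49.9, 214.2]
tcp_rot: [-3.14, -0.0, 1.413]
ft_force: [0.1, -0.7, 1.5]
opening: 0.632
grip_force: 0.0
```

Run:
```python
from h import *
from cell import env
s=env.state();c=s["eef_pos"];y=s["tcp_rot"][2]
print(c,s["tcp_rot"]); print(tool(tip(0),y,c), YAW+np.pi-y)
```

```text
[572.07418634 -49.87755735 214.16927459] [-3.14036056e+00 -2.76656234e-04  1.41334937e+00]
[-2.5  0.2 93. ] -0.0037567165558665128
```

Lower with a small correction, then close on the tab.

Call:
{"op": "step_arm", "data": {
  "moves": [
    {"tx": -1.5, "ty": 0, "tz": 30, "roll": 0},
    {"tx": -1.5, "ty": 0, "tz": 60, "roll": 0},
    {"tx": -1.5, "ty": 0, "tz": 80, "roll": 0},
    {"tx": -1.5, "ty": 0, "tz": 93, "roll": 0},
    {"tx": -1.5, "ty": 0, "tz": 93, "roll": 0},
    {"tx": -1.5, "ty": 0, "tz": 93, "roll": 0}
  ]
}}

```text
t: 2.27
eef_pos: [572.0, -50.4, 121.7]
tcp_rot: [-3.141, -0.0, 1.415]
ft_force: [1.0, -0.8, 0.5]
opening: 0.633
grip_force: 0.0
```

Call:
{"op": "step_arm", "data": {
  "moves": [
    {"tx": 0},
    {"tx": 0},
    {"tx": 0},
    {"tx": 0},
    {"tx": 0},
    {"tx": 0},
    {"tx": 0},
    {"tx": 0}
  ],
  "grip": 4
}}

```text
validation failed for argument at $.mo...
```

Run:
```python
from h import *
from cell import env
s=env.state();c=s["eef_pos"];y=s["tcp_rot"][2]
print(c,s["tcp_rot"],s["ft_force"],s["opening"]*95.1,s["grip_force"]); print(tool(tip(0),y,c), YAW+np.pi-y)
for th in np.arange(.1,1.11,.1): print(th.round(1),tool(tip(th),y,tip(0)))
```

```text
[572.01122045 -50.44431527 121.7088339 ] [-3.14062069e+00 -1.97369729e-04  1.41521925e+00] [ 0.99193438 -0.81435128  0.4970837 ] 60.21957074926631 0.0
[-2.   0.2  0.5] -0.005626600221462219
0.1 [12.   0.1  3.9]
0.2 [23.6  0.1  9. ]
0.3 [34.6  0.2 15.2]
0.4 [44.9  0.3 22.5]
0.5 [54.4  0.3 30.8]
0.6 [63.1  0.4 39.9]
0.7 [70.8  0.4 49.9]
0.8 [77.5  0.4 60.7]
0.9 [83.1  0.5 72. ]
1.0 [87.5  0.5 83.9]
1.1 [90.7  0.5 96.1]
```

Call:
{"op": "step_arm", "data": {
  "moves": [
    {"tx": 0, "ty": 0, "tz": 0, "roll": 0},
    {"tx": 0, "ty": 0, "tz": 0, "roll": 0},
    {"tx": 0, "ty": 0, "tz": 0, "roll": 0},
    {"tx": 0, "ty": 0, "tz": 0, "roll": 0},
    {"tx": 0, "ty": 0, "tz": 0, "roll": 0},
    {"tx": 0, "ty": 0, "tz": 0, "roll": 0},
    {"tx": 0, "ty": 0, "tz": 0, "roll": 0},
    {"tx": 0, "ty": 0, "tz": 0, "roll": 0}
  ],
  "grip": 4
}}

```text
t: 2.93
eef_pos: [572.8, -51.7, 121.7]
tcp_rot: [3.14, -0.0, 1.414]
ft_force: [17.4, -3.0, -5.3]
opening: 0.127
grip_force: 9.0
```

Call:
{"op": "step_arm", "data": {
  "moves": [
    {"tx": 12, "ty": 1, "tz": 4, "roll": 0},
    {"tx": 23.5, "ty": 1, "tz": 9.4, "roll": 0},
    {"tx": 34.5, "ty": 1, "tz": 15.8, "roll": 0},
    {"tx": 44.7, "ty": 1, "tz": 23.3, "roll": 0},
    {"tx": 54.2, "ty": 1, "tz": 31.7, "roll": 0},
    {"tx": 62.8, "ty": 1, "tz": 41, "roll": 0},
    {"tx": 70.4, "ty": 1, "tz": 51.3, "roll": 0},
    {"tx": 77, "ty": 1, "tz": 62, "roll": 0}
  ]
}}

```text
t: 3.6
eef_pos: [586.4, 25.3, 60.0]
tcp_rot: [3.139, -0.001, 1.413]
ft_force: [2.0, 4.1, 6.1]
opening: 0.121
grip_force: 30.0
```

Run:
```python
from h import *
from cell import env
s=env.state();c=s["eef_pos"];y=s["tcp_rot"][2]
print(c,s["ft_force"],s["moment"],s["opening"]*95.1,s["grip_force"]); print(tool(tip(1.07,35),y,c),tool(tip(.8,35),y,c))
```

```text
[586.36188945  25.33115767  60.04879836] [2.03425102 4.14667127 6.09170953] [ 0.05676478 -0.05891053 -0.3055441 ] 11.513466074268669 30.006296932697296
[11.8 -1.7 33. ] [-0.2 -1.8  1. ]
```

Call:
{"op": "step_arm", "data": {
  "moves": [
    {"tx": 5.4, "ty": 0, "tz": 11.5, "roll": 0},
    {"tx": 9.6, "ty": 0, "tz": 23.4, "roll": 0},
    {"tx": 12, "ty": 0, "tz": 32.5, "roll": 0},
    {"tx": 12, "ty": 0, "tz": 32.5, "roll": 0},
    {"tx": 12, "ty": 0, "tz": 32.5, "roll": 0}
  ]
}}

```text
t: 4.02
eef_pos: [588.4, 37.4, 26.8]
tcp_rot: [3.14, -0.002, 1.413]
ft_force: [5.4, 8.2, -3.3]
opening: 0.123
grip_force: 30.0
```

Call:
{"op": "step_arm", "data": {
  "moves": [
    {"tx": 0, "ty": 0, "tz": 0, "roll": 0},
    {"tx": 0, "ty": 0, "tz": 0, "roll": 0},
    {"tx": 0, "ty": 0, "tz": 0, "roll": 0}
  ],
  "grip": 40
}}

```text
t: 4.27
eef_pos: [587.1, 36.2, 27.0]
tcp_rot: [-3.141, 0.0, 1.414]
ft_force: [0.0, -0.2, 0.7]
opening: 0.281
grip_force: 0.0
```

Run:
```python
from h import *
from cell import env,optics
s=env.state();c=s["eef_pos"];y=s["tcp_rot"][2]
print(c,s["ft_force"],y); print(tool(tip(1.07,35),y,c))
cv2.imwrite("pics/o.png",cv2.resize(optics.read_camera("top")["pixels"][165:285,195:355],None,fx=5,fy=5,interpolation=cv2.INTER_CUBIC)[:600])
```

```text
[587.11818804  36.15416538  27.0148582 ] [ 0.02372953 -0.15997853  0.66629373] 1.4139417872724862
[ 1.  -0.8 -0.1]
```

View pics/o.png

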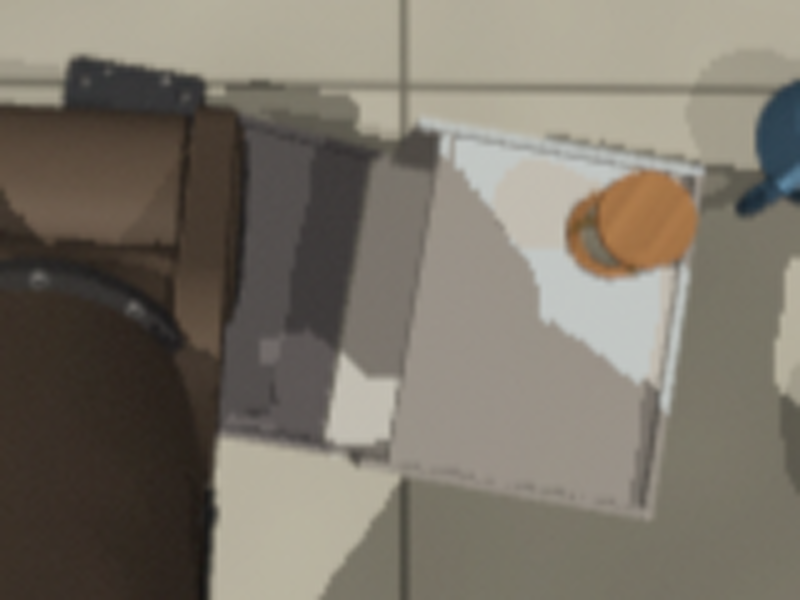

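The front is wide open (panel from x≈240 to the hinge at x≈350 in the crop) and the timer stands undisturbed. Rise and go to the brush.

Call:
{"op": "step_arm", "data": {
  "moves": [
    {"tx": 0, "ty": 0, "tz": -20, "roll": 0},
    {"tx": 0, "ty": 0, "tz": -50, "roll": 0},
    {"tx": 0, "ty": 0, "tz": -85, "roll": 0},
    {"tx": 0, "ty": 0, "tz": -120, "roll": 0},
    {"tx": 0, "ty": 0, "tz": -120, "roll": 0}
  ],
  "grip": 60
}}

```text
t: 4.73
eef_pos: [589.6, 36.0, 153.4]
tcp_rot: [3.133, -0.001, 1.414]
ft_force: [0.5, 0.5, 1.4]
opening: 0.62
grip_force: 0.0
```

Run:
```python
from h import *
from cell import env
s=env.state();c=s["eef_pos"];y=s["tcp_rot"][2]
print(c); print(tool([611.4,311,100],y,c),"roll",y-1.587)
```

```text
[589.59700949  35.97712028 153.37171765]
[275.  -21.5  53.4] roll -0.17327558179494829
```

Call:
{"op": "step_arm", "data": {
  "moves": [
    {"tx": 40, "ty": -3, "tz": 5, "roll": -0.05},
    {"tx": 80, "ty": -6, "tz": 10, "roll": -0.1},
    {"tx": 120, "ty": -9, "tz": 20, "roll": -0.173},
    {"tx": 160, "ty": -12, "tz": 30, "roll": -0.173},
    {"tx": 200, "ty": -16, "tz": 40, "roll": -0.173},
    {"tx": 240, "ty": -19, "tz": 48, "roll": -0.173},
    {"tx": 275, "ty": -21.5, "tz": 48, "roll": -0.173},
    {"tx": 275, "ty": -21.5, "tz": 48, "roll": -0.173},
    {"tx": 275, "ty": -21.5, "tz": 48, "roll": -0.173},
    {"tx": 275, "ty": -21.5, "tz": 48, "roll": -0.173}
  ]
}}

```text
t: 5.57
eef_pos: [608.7, 310.7, 98.6]
tcp_rot: [-3.141, 0.0, 1.587]
ft_force: [0.3, -1.2, -0.1]
opening: 0.63
grip_force: 0.0
```

Run:
```python
from h import *
from cell import env
s=env.state();c=s["eef_pos"];y=s["tcp_rot"][2]
print(c); print(tool([611.4,311,4.5],y,c),"roll",y-1.587)
```

```text
[608.72307339 310.69507132  98.64702616]
[ 0.3  2.7 94.1] roll 0.00011241739266631967
```

Call:
{"op": "step_arm", "data": {
  "moves": [
    {"tx": 0, "ty": 2.5, "tz": 30, "roll": 0},
    {"tx": 0, "ty": 2.5, "tz": 60, "roll": 0},
    {"tx": 0, "ty": 2.5, "tz": 80, "roll": 0},
    {"tx": 0, "ty": 2.5, "tz": 90, "roll": 0},
    {"tx": 0, "ty": 2.5, "tz": 93.5, "roll": 0},
    {"tx": 0, "ty": 2.5, "tz": 93.5, "roll": 0},
    {"tx": 0, "ty": 2.5, "tz": 93.5, "roll": 0}
  ]
}}

```text
t: 6.15
eef_pos: [612.3, 310.9, 6.9]
tcp_rot: [3.14, -0.001, 1.586]
ft_force: [-0.4, 0.7, 0.2]
opening: 0.626
grip_force: 0.0
```

Call:
{"op": "step_arm", "data": {
  "moves": [
    {"tx": 0, "ty": 0, "tz": 0, "roll": 0},
    {"tx": 0, "ty": 0, "tz": 0, "roll": 0},
    {"tx": 0, "ty": 0, "tz": 0, "roll": 0},
    {"tx": 0, "ty": 0, "tz": 0, "roll": 0},
    {"tx": 0, "ty": 0, "tz": 0, "roll": 0},
    {"tx": 0, "ty": 0, "tz": 0, "roll": 0},
    {"tx": 0, "ty": 0, "tz": 0, "roll": 0}
  ],
  "grip": 12
}}

```text
t: 6.73
eef_pos: [611.6, 311.3, 5.7]
tcp_rot: [3.141, -0.0, 1.587]
ft_force: [-0.0, 0.1, -0.3]
opening: 0.236
grip_force: 30.0
```

Call:
{"op": "step_arm", "data": {
  "moves": [
    {"tx": 0, "ty": 0, "tz": -20, "roll": 0},
    {"tx": 0, "ty": 0, "tz": -40, "roll": 0},
    {"tx": 0, "ty": 0, "tz": -70, "roll": 0},
    {"tx": 0, "ty": 0, "tz": -95, "roll": 0},
    {"tx": 0, "ty": 0, "tz": -95, "roll": 0},
    {"tx": 0, "ty": 0, "tz": -95, "roll": 0}
  ]
}}

```text
t: 7.23
eef_pos: [612.0, 311.4, 102.0]
tcp_rot: [3.139, -0.001, 1.587]
ft_force: [-0.2, 0.1, -1.9]
opening: 0.229
grip_force: 30.0
```

Run:
```python
from h import *
from cell import env,optics
s=env.state();c=s["eef_pos"];y=s["tcp_rot"][2]
print(c,s["grip_force"],s["opening"]*95.1)
a=optics.read_camera("side")["pixels"][40:240,120:320]
cv2.imwrite("pics/g.png",cv2.resize(a,None,fx=3,fy=3,interpolation=cv2.INTER_CUBIC))
for x,z in((-210,105),(-150,105),(-95,70)):print(x,cad(x,0,z),tool(cad(x,1,z),y,c))
print("roll",y-(YAW+np.pi))
```

```text
[611.9627318  311.43877547 101.96349076] 29.996077716350555 21.76494485283873
-210 [588.30634189  50.27730825 105.        ] [-260.9  -26.9   -3. ]
-150 [578.67595849  -8.94477982 105.        ] [-320.   -37.4   -3. ]
-95 [569.84810704 -63.23169389  70.        ] [-374.1  -47.1   32. ]
roll 0.17727659260812056
```

View pics/g.png

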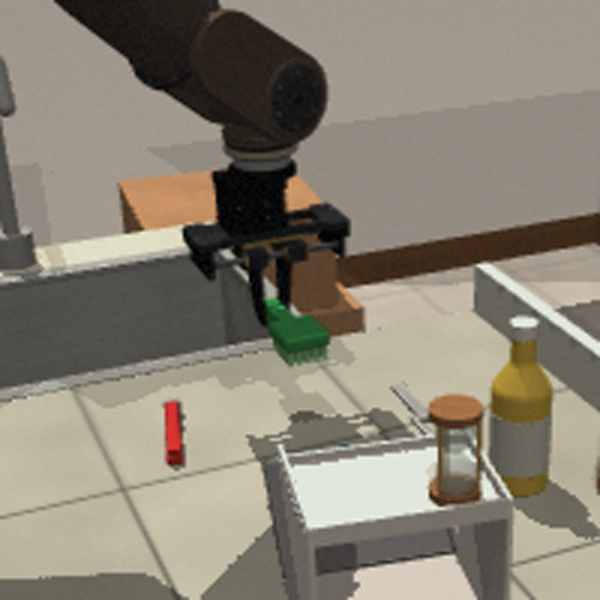

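The brush is held level, its head at crop (300,335) pointing to the caddy. Carry it to just outside the caddy.

Call:
{"op": "step_arm", "data": {
  "moves": [
    {"tx": -40, "ty": -4, "tz": -3, "roll": 0.05},
    {"tx": -80, "ty": -8, "tz": -3, "roll": 0.1},
    {"tx": -120, "ty": -12, "tz": -3, "roll": 0.177},
    {"tx": -160, "ty": -17, "tz": -3, "roll": 0.177},
    {"tx": -200, "ty": -21, "tz": -3, "roll": 0.177},
    {"tx": -235, "ty": -24.5, "tz": -3, "roll": 0.177},
    {"tx": -261, "ty": -27, "tz": -3, "roll": 0.177},
    {"tx": -261, "ty": -27, "tz": -3, "roll": 0.177},
    {"tx": -261, "ty": -27, "tz": -3, "roll": 0.177},
    {"tx": -261, "ty": -27, "tz": -3, "roll": 0.177}
  ]
}}

```text
t: 8.12
eef_pos: [588.3, 50.0, 102.7]
tcp_rot: [-3.14, 0.0, 1.409]
ft_force: [-0.5, 0.1, -1.3]
opening: 0.23
grip_force: 30.0
```

Run:
```python
from h import *
from cell import env
s=env.state();c=s["eef_pos"];y=s["tcp_rot"][2]
print(c)
for x,z in((-150,103),(-125,85),(-100,58)):print(x,tool(cad(x,1.3,z),y,c))
print("roll",y-(YAW+np.pi))
```

```text
[588.3494866   50.02454021 102.65038307]
-150 [-59.8   1.2  -0.3]
-125 [-84.8   1.2  17.7]
-100 [-109.8    1.2   44.7]
roll -0.00020101838439345876
```

Call:
{"op": "step_arm", "data": {
  "moves": [
    {"tx": -20, "ty": 1, "tz": 0, "roll": 0},
    {"tx": -40, "ty": 1, "tz": 0, "roll": 0},
    {"tx": -60, "ty": 1, "tz": 0, "roll": 0},
    {"tx": -75, "ty": 1, "tz": 10, "roll": 0},
    {"tx": -87, "ty": 1, "tz": 20, "roll": 0},
    {"tx": -98, "ty": 1, "tz": 32, "roll": 0},
    {"tx": -110, "ty": 1, "tz": 44, "roll": 0},
    {"tx": -110, "ty": 1, "tz": 44, "roll": 0},
    {"tx": -110, "ty": 1, "tz": 44, "roll": 0}
  ]
}}

```text
t: 8.87
eef_pos: [571.8, -58.3, 58.7]
tcp_rot: [-3.14, -0.0, 1.41]
ft_force: [-0.4, 1.0, -0.4]
opening: 0.23
grip_force: 30.0
```

Run:
```python
from h import *
from cell import env
s=env.state();c=s["eef_pos"];y=s["tcp_rot"][2]
print(c,s["ft_force"],s["moment"])
print(tool(cad(-90,1.3,45),y,c))
```

```text
[571.76670506 -58.30945475  58.7080937 ] [-0.42922237  0.95217051 -0.39611744] [-0.03418905  0.0506002  -0.02004816]
[-10.2   0.2  13.7]
```

Call:
{"op": "step_arm", "data": {
  "moves": [
    {"tx": -3, "ty": 0, "tz": 4, "roll": 0},
    {"tx": -6, "ty": 0, "tz": 8, "roll": 0},
    {"tx": -8, "ty": 0, "tz": 11, "roll": 0},
    {"tx": -10, "ty": 0, "tz": 13.5, "roll": 0},
    {"tx": -10, "ty": 0, "tz": 13.5, "roll": 0},
    {"tx": -10, "ty": 0, "tz": 13.5, "roll": 0}
  ]
}}

```text
t: 9.37
eef_pos: [571.1, -66.0, 46.8]
tcp_rot: [3.141, -0.003, 1.406]
ft_force: [5.7, 25.1, 4.6]
opening: 0.231
grip_force: 30.0
```

Call:
{"op": "step_arm", "data": {
  "moves": [
    {"tx": 0, "ty": 0, "tz": 0, "roll": 0},
    {"tx": 0, "ty": 0, "tz": 0, "roll": 0},
    {"tx": 0, "ty": 0, "tz": 0, "roll": 0},
    {"tx": 0, "ty": 0, "tz": 0, "roll": 0}
  ],
  "grip": 50
}}

```text
t: 9.7
eef_pos: [571.1, -65.9, 46.7]
tcp_rot: [3.141, -0.003, 1.407]
ft_force: [6.0, 24.6, 4.7]
opening: 0.453
grip_force: 0.0
```

Run:
```python
from h import *
from cell import env,optics
s=env.state();c=s["eef_pos"];y=s["tcp_rot"][2]
print(c,s["ft_force"])
t=optics.read_camera("side")["pixels"][150:290,150:330]
cv2.imwrite("pics/p.png",cv2.resize(t,None,fx=4,fy=4,interpolation=cv2.INTER_CUBIC))
print(tool(cad(-125,1.3,100),y,c))
```

```text
[571.11521461 -65.90427026  46.71383004] [ 5.98931988 24.57468874  4.68120125]
[ 32.4  -0.5 -53.3]
```

View pics/p.png

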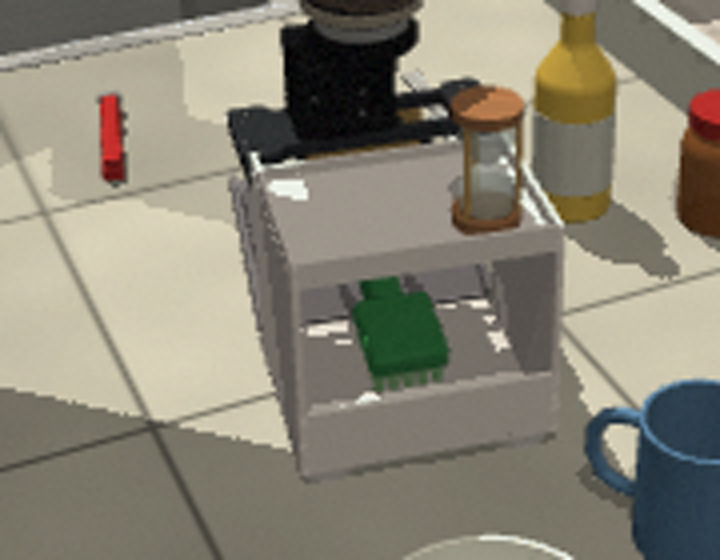

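The brush is on the bay floor, head towards the back (crop (400,330)). The gripper body is pressing on the caddy front with about 25 N. I'll back off and rise.

Call:
{"op": "step_arm", "data": {
  "moves": [
    {"tx": 6, "ty": 0, "tz": -2, "roll": 0},
    {"tx": 10, "ty": 0, "tz": -12, "roll": 0},
    {"tx": 14, "ty": 0, "tz": -30, "roll": 0},
    {"tx": 24, "ty": 0, "tz": -50, "roll": 0},
    {"tx": 45, "ty": 0, "tz": -80, "roll": 0},
    {"tx": 80, "ty": 0, "tz": -105, "roll": 0},
    {"tx": 120, "ty": 0, "tz": -110, "roll": 0},
    {"tx": 160, "ty": 0, "tz": -110, "roll": 0},
    {"tx": 200, "ty": 0, "tz": -110, "roll": 0},
    {"tx": 200, "ty": 0, "tz": -110, "roll": 0}
  ]
}}

```text
t: 10.58
eef_pos: [603.0, 134.4, 157.3]
tcp_rot: [3.14, -0.001, 1.414]
ft_force: [-0.4, -0.3, -0.3]
opening: 0.524
grip_force: 0.0
```

Run:
```python
from h import *
from cell import env,optics
s=env.state();c=s["eef_pos"];print(c,s["ft_force"],s["tcp_rot"])
t=optics.read_camera("top")["pixels"]
cv2.imwrite("pics/q.png",cv2.resize(t[165:275,195:345],None,fx=5,fy=5,interpolation=cv2.INTER_CUBIC))
```

```text
[602.98942704 134.40761961 157.28911384] [-0.43536869 -0.25998023 -0.34098411] [ 3.13958472e+00 -1.41178778e-03  1.41429049e+00]
```

View pics/q.png

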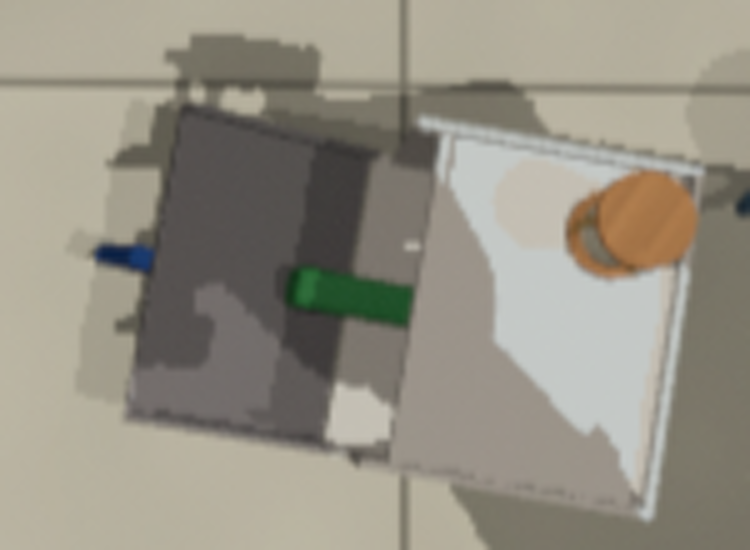

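The brush handle lies in the opening, tail end at crop (292,288); the hinge is near x≈345 on that line, so the tail still sits on the ramp.

Run:
```python
from h import *
from cell import env
g=lambda X,Y:((X+.5)/5-.5+195,(Y+.5)/5-.5+165)
for p,z in(((290,288),55),((318,285),60),((290,288),40),((358,460),140),((420,120),170),((410,306),48)):
    w=onz("top",g(*p),z); print(p,z,(Rc.T@(w[:2]-O)).round(1))
s=env.state();c=s["eef_pos"];y=s["tcp_rot"][2]
print("TCP at contact, caddy:",Rc.T@(np.array([571.1,-66])-O))
for q in((-125,1.3,100),(-115,1.3,50),(-95,1.3,47)): print(q,tool(cad(*q),y,c))
```

```text
(290, 288) 55 [-102.9    0.6]
(318, 285) 60 [-88.5   4.4]
(290, 288) 40 [-102.6    1.5]
(358, 460) 140 [-57.9 -81.2]
(420, 120) 170 [-57.   84.2]
(410, 306) 48 [-37.    2.4]
TCP at contact, caddy: [-92.46852234   1.67999274]
(-125, 1.3, 100) [-167.8   -0.5   56.9]
(-115, 1.3, 50) [-177.8   -0.5  106.9]
(-95, 1.3, 47) [-197.8   -0.6  109.9]
```

Call:
{"op": "step_arm", "data": {
  "moves": [
    {"tx": -40, "ty": 0, "tz": 0, "roll": 0},
    {"tx": -80, "ty": 0, "tz": 5, "roll": 0},
    {"tx": -115, "ty": 0, "tz": 15, "roll": 0},
    {"tx": -145, "ty": 0, "tz": 35, "roll": 0},
    {"tx": -160, "ty": 0, "tz": 60, "roll": 0},
    {"tx": -168, "ty": 0, "tz": 80, "roll": 0},
    {"tx": -172, "ty": 0, "tz": 92, "roll": 0},
    {"tx": -174, "ty": 0, "tz": 98, "roll": 0},
    {"tx": -174, "ty": 0, "tz": 98, "roll": 0},
    {"tx": -174, "ty": 0, "tz": 98, "roll": 0}
  ],
  "grip": 0
}}

```text
t: 11.47
eef_pos: [574.8, -43.5, 58.7]
tcp_rot: [3.141, -0.0, 1.409]
ft_force: [0.4, -0.4, 0.4]
opening: 0.003
grip_force: 0.0
```

Run:
```python
from h import *
from cell import env
s=env.state();c=s["eef_pos"];y=s["tcp_rot"][2]
print(c,s["ft_force"],Rc.T@(c[:2]-O),s["opening"])
for q in((-105,1.3,51),(-95,1.3,46)): print(q,tool(cad(*q),y,c))
```

```text
[574.78749927 -43.47113165  58.73971113] [ 0.35710513 -0.44388316  0.37808899] [-115.29716663    1.70365552] 0.002537791256186529
(-105, 1.3, 51) [-10.3  -0.4   7.7]
(-95, 1.3, 46) [-20.3  -0.4  12.7]
```

Call:
{"op": "step_arm", "data": {
  "moves": [
    {"tx": -4, "ty": 0, "tz": 3.5, "roll": 0},
    {"tx": -8, "ty": 0, "tz": 6.5, "roll": 0},
    {"tx": -12, "ty": 0, "tz": 9, "roll": 0},
    {"tx": -16, "ty": 0, "tz": 11, "roll": 0},
    {"tx": -19, "ty": 0, "tz": 12.5, "roll": 0},
    {"tx": -20.5, "ty": 0, "tz": 13, "roll": 0},
    {"tx": -20.5, "ty": 0, "tz": 13, "roll": 0},
    {"tx": -20.5, "ty": 0, "tz": 13, "roll": 0}
  ]
}}

```text
t: 12.13
eef_pos: [571.4, -63.5, 45.1]
tcp_rot: [3.142, -0.0, 1.41]
ft_force: [0.4, 0.4, -0.2]
opening: 0.002
grip_force: 0.0
```

Run:
```python
from h import *
from cell import env
s=env.state();c=s["eef_pos"];y=s["tcp_rot"][2]
print(c,s["ft_force"],s["moment"],Rc.T@(c[:2]-O))
```

```text
[571.39422388 -63.48224065  45.1412943 ] [ 0.42814015  0.40834201 -0.19058072] [-0.12263175  0.07326053  0.03833904] [-95.00086326   1.56628548]
```

Call:
{"op": "step_arm", "data": {
  "moves": [
    {"tx": -1, "ty": 0, "tz": 0, "roll": 0},
    {"tx": -1.7, "ty": 0, "tz": 0, "roll": 0},
    {"tx": -1.7, "ty": 0, "tz": 0, "roll": 0}
  ]
}}

```text
t: 12.38
eef_pos: [571.1, -65.1, 45.2]
tcp_rot: [3.142, -0.0, 1.41]
ft_force: [-0.3, -0.0, 0.3]
opening: 0.002
grip_force: 0.1
```

Call:
{"op": "step_arm", "data": {
  "moves": [
    {"tx": 5, "ty": 0, "tz": -5, "roll": 0},
    {"tx": 12, "ty": 0, "tz": -20, "roll": 0},
    {"tx": 20, "ty": 0, "tz": -45, "roll": 0},
    {"tx": 35, "ty": 0, "tz": -75, "roll": 0},
    {"tx": 65, "ty": 0, "tz": -100, "roll": 0},
    {"tx": 102, "ty": 0, "tz": -110, "roll": 0},
    {"tx": 142, "ty": 0, "tz": -110, "roll": 0},
    {"tx": 182, "ty": 0, "tz": -110, "roll": 0},
    {"tx": 200, "ty": 0, "tz": -110, "roll": 0},
    {"tx": 200, "ty": 0, "tz": -110, "roll": 0}
  ],
  "grip": 0
}}

```text
t: 13.22
eef_pos: [603.2, 136.4, 155.6]
tcp_rot: [3.141, -0.001, 1.414]
ft_force: [-0.0, 0.2, -0.4]
opening: 0.006
grip_force: 0.0
```

Run:
```python
from h import *
from cell import env,optics
s=env.state();c=s["eef_pos"];y=s["tcp_rot"][2];print(c,s["ft_force"],y)
t=optics.read_camera("top")["pixels"]
cv2.imwrite("pics/r.png",cv2.resize(t[165:275,195:345],None,fx=5,fy=5,interpolation=cv2.INTER_CUBIC))
m=mask(t,(50,80,20),(75,255,255));p=np.argwhere(m[165:275,195:345])[:,::-1]+[195,165]
L=p[p[:,0]<=p[:,0].min()+1].mean(0);print(L)
for z in(33,48): print(Rc.T@(onz("top",(L[0]-1,L[1]),z)[:2]-O))
b=mask(t,(105,120,30),(130,255,255));p=np.argwhere(b[195:240,195:250])[:,::-1]+[195,195];print("tab",p.min(0),p.max(0),p.mean(0))
print([(th,proj("top",cad(-73-134*np.sin(th)-25*np.cos(th),1,18+134*np.cos(th)-25*np.sin(th))).round(1)) for th in(1.,1.1)])
tp=tip(1.07,35); print("above tab",tool(np.r_[tp[:2],150],y,c), tp)
```

```text
[603.17751075 136.42009158 155.59547897] [-0.00101172  0.15997948 -0.44522593] 1.413701360055175
[260.53846154 224.23076923]
[-82.71480093  -0.38755823]
[-83.30564714  -1.23353339]
tab [215 214] [225 218] [220.40625 215.96875]
[(1.0, array([216.9, 215.6])), (1.1, array([215.6, 215.6]))]
above tab [-100.6   -1.     5.6] [586.48742906  37.22281077  27.07313829]
```

View pics/r.png

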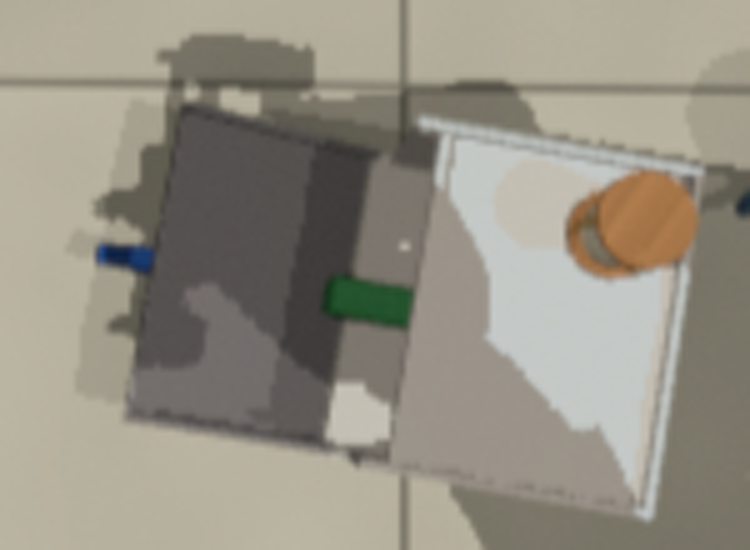

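The handle has moved in; its tail is now at about caddy x = -83 and y ≈ 0 (crop (328,298)). I'll grip the tab again and swing the front to about 0.7 rad so that the panel slides the tail home.

Call:
{"op": "step_arm", "data": {
  "moves": [
    {"tx": -35, "ty": 0, "tz": 2, "roll": 0},
    {"tx": -70, "ty": 0, "tz": 4, "roll": 0},
    {"tx": -100, "ty": 0, "tz": 5, "roll": 0},
    {"tx": -100, "ty": 0, "tz": 5, "roll": 0},
    {"tx": -100, "ty": 0, "tz": 5, "roll": 0},
    {"tx": -100, "ty": 0, "tz": 5, "roll": 0}
  ],
  "grip": 50
}}

```text
t: 13.77
eef_pos: [587.1, 33.1, 150.4]
tcp_rot: [3.141, -0.0, 1.408]
ft_force: [0.2, -0.1, 0.1]
opening: 0.371
grip_force: 0.0
```

Run:
```python
from h import *
from cell import env
s=env.state();c=s["eef_pos"];y=s["tcp_rot"][2]
print(c,y,tool([587.7,37.5,27],y,c))
```

```text
[587.07773785  33.11176695 150.4299087 ] 1.4084447989895468 [ 4.400e+00 -1.000e-01  1.234e+02]
```

Call:
{"op": "step_arm", "data": {
  "moves": [
    {"tx": 4.5, "ty": 0, "tz": 0, "roll": 0},
    {"tx": 4.5, "ty": 0, "tz": 30, "roll": 0},
    {"tx": 4.5, "ty": 0, "tz": 60, "roll": 0},
    {"tx": 4.5, "ty": 0, "tz": 80, "roll": 0},
    {"tx": 4.5, "ty": 0, "tz": 98, "roll": 0},
    {"tx": 4.5, "ty": 0, "tz": 112, "roll": 0},
    {"tx": 4.5, "ty": 0, "tz": 122, "roll": 0},
    {"tx": 4.5, "ty": 0, "tz": 122, "roll": 0},
    {"tx": 4.5, "ty": 0, "tz": 122, "roll": 0}
  ]
}}

```text
t: 14.52
eef_pos: [587.9, 38.7, 28.1]
tcp_rot: [-3.141, -0.0, 1.411]
ft_force: [-0.5, -0.1, -0.5]
opening: 0.522
grip_force: 0.0
```

Call:
{"op": "step_arm", "data": {
  "moves": [
    {"tx": 0, "ty": 0, "tz": 0, "roll": 0},
    {"tx": 0, "ty": 0, "tz": 0, "roll": 0},
    {"tx": 0, "ty": 0, "tz": 0, "roll": 0},
    {"tx": 0, "ty": 0, "tz": 0, "roll": 0},
    {"tx": 0, "ty": 0, "tz": 0, "roll": 0},
    {"tx": 0, "ty": 0, "tz": 0, "roll": 0},
    {"tx": 0, "ty": 0, "tz": 0, "roll": 0}
  ],
  "grip": 4
}}

```text
t: 15.1
eef_pos: [588.6, 37.9, 28.4]
tcp_rot: [3.14, -0.0, 1.409]
ft_force: [0.8, -0.8, 0.5]
opening: 0.125
grip_force: 30.0
```

Run:
```python
from h import *
from cell import env
s=env.state();c=s["eef_pos"];y=s["tcp_rot"][2]
print(c,s["ft_force"],Rc.T@(c[:2]-O),Rc.T@(tip(1.07,35)[:2]-O))
for th in (1,.95,.9,.85,.8,.75,.7): print(th,tool(tip(th,35),y,tip(1.07,35)))
```

```text
[588.56099921  37.94105955  28.41276885] [ 0.79976227 -0.8054335   0.48325868] [-197.86456735    2.23140238] [-196.82280954    0.3       ]
1 [-2.3  0.  -8.6]
0.95 [ -4.2   0.  -14.6]
0.9 [ -6.5   0.  -20.5]
0.85 [ -9.1   0.  -26.3]
0.8 [-11.9   0.  -32. ]
0.75 [-15.1   0.  -37.5]
0.7 [-18.5   0.  -42.9]
```

Call:
{"op": "step_arm", "data": {
  "moves": [
    {"tx": -2.3, "ty": 0, "tz": -8.6, "roll": 0},
    {"tx": -4.2, "ty": 0, "tz": -14.6, "roll": 0},
    {"tx": -6.5, "ty": 0, "tz": -20.5, "roll": 0},
    {"tx": -9.1, "ty": 0, "tz": -26.3, "roll": 0},
    {"tx": -11.9, "ty": 0, "tz": -32, "roll": 0},
    {"tx": -15, "ty": 0, "tz": -37.5, "roll": 0},
    {"tx": -18, "ty": 0, "tz": -42, "roll": 0},
    {"tx": -18, "ty": 0, "tz": -42, "roll": 0},
    {"tx": -18, "ty": 0, "tz": -42, "roll": 0},
    {"tx": -18, "ty": 0, "tz": -42, "roll": 0},
    {"tx": -18, "ty": 0, "tz": -42, "roll": 0},
    {"tx": -18, "ty": 0, "tz": -42, "roll": 0}
  ]
}}

```text
t: 16.1
eef_pos: [585.3, 19.6, 70.3]
tcp_rot: [3.141, 0.0, 1.409]
ft_force: [1.9, -5.7, -2.2]
opening: 0.125
grip_force: 30.0
```

Run:
```python
from h import *
from cell import env,optics
s=env.state();c=s["eef_pos"];y=s["tcp_rot"][2];print(c,s["ft_force"],Rc.T@(c[:2]-O))
t=optics.read_camera("top")["pixels"]
cv2.imwrite("pics/v.png",cv2.resize(t[165:275,195:345],None,fx=5,fy=5,interpolation=cv2.INTER_CUBIC))
m=mask(t,(50,80,20),(75,255,255));p=np.argwhere(m[165:275,195:345])[:,::-1]+[195,165]
print(len(p))
if len(p):
  L=p[p[:,0]<=p[:,0].min()+1].mean(0);print(L,p.min(0),p.max(0))
  for z in(33,48): print(Rc.T@(onz("top",(p[:,0].min()-.5,L[1]),z)[:2]-O))
for n in("side",):
  t=optics.read_camera(n)["pixels"]; m=mask(t,(50,80,20),(75,255,255)); p=np.argwhere(m)[:,::-1]; print(p.min(0),p.max(0),len(p))
  # head top far edge: expected rows for head at caddy x
  for hx in(40,47,50,55): print(hx,proj(n,cad(hx,0,52)),proj(n,cad(hx,0,20)))
  r=p[p[:,1]>p[:,1].max()-3]; print(r.tolist())
th=np.linspace(.5,1.1,61)
d=[(tool(tip(a,35),y,tip(1.07,35))) for a in th]
dd=tool(c,y,np.array([588.56,37.94,28.4]))
print("theta est",th[np.argmin([np.linalg.norm((e-dd)[[0,2]]) for e in d])],dd)
```

```text
[585.3133314   19.55625877  70.25621079] [ 1.91411901 -5.68094697 -2.17354116] [-179.19685773    1.97671924]
115
[261.63636364 224.54545455] [261 220] [276 229]
[-79.96424862  -0.79080604]
[-80.59598061  -1.6307871 ]
[240 219] [264 248] 472
40 [253.53868027 240.90870307] [253.66971513 250.70978354]
47 [254.23941261 242.47209569] [254.36127334 252.30233855]
50 [254.54200285 243.14719988] [254.65987033 252.98996271]
55 [255.04938973 244.27922255] [255.16051841 254.14288027]
[[244, 246], [245, 246], [246, 246], [247, 246], [248, 246], [249, 246], [250, 246], [251, 246], [252, 246], [253, 246], [254, 246], [255, 246], [256, 246], [257, 246], [258, 246], [259, 246], [260, 246], [261, 246], [262, 246], [244, 247], [245, 247], [246, 247], [247, 247], [248, 247], [249, 247], [250, 247], [251, 247], [252, 247], [253, 247], [254, 247], [255, 247], [256, 247], [257, 247], [245, 248], [246, 248], [247, 248], [248, 248], [249, 248], [250, 248], [251, 248]]
theta est 0.7100000000000001 [-18.7  -0.2 -41.9]
```

View pics/v.png

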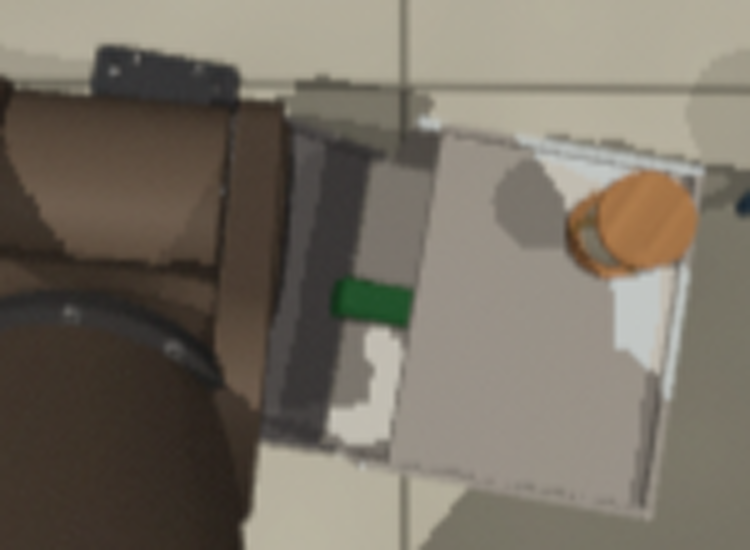

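The front is at about 0.71 rad and the tail near x≈-80, which is borderline: it rode up with the panel. I'll rock the front open and shut again to ratchet the brush inwards.

Call:
{"op": "step_arm", "data": {
  "moves": [
    {"tx": 6, "ty": 0, "tz": 10, "roll": 0},
    {"tx": 11.5, "ty": 0, "tz": 21.5, "roll": 0},
    {"tx": 15.7, "ty": 0, "tz": 33.4, "roll": 0},
    {"tx": 17.5, "ty": 0, "tz": 40, "roll": 0},
    {"tx": 17.5, "ty": 0, "tz": 40, "roll": 0},
    {"tx": 15.7, "ty": 0, "tz": 33.4, "roll": 0},
    {"tx": 11.5, "ty": 0, "tz": 21.5, "roll": 0},
    {"tx": 6, "ty": 0, "tz": 10, "roll": 0},
    {"tx": 0, "ty": 0, "tz": 0, "roll": 0},
    {"tx": -4, "ty": 0, "tz": -5.5, "roll": 0},
    {"tx": -4, "ty": 0, "tz": -5.5, "roll": 0},
    {"tx": -4, "ty": 0, "tz": -5.5, "roll": 0}
  ]
}}

```text
t: 17.2
eef_pos: [584.7, 15.9, 75.8]
tcp_rot: [3.14, 0.0, 1.409]
ft_force: [2.6, -5.0, 1.5]
opening: 0.123
grip_force: 30.0
```

```bash
cat > m.py <<'E'
from h import *
from cell import env,optics
s=env.state();c=s["eef_pos"]
ch=np.linalg.norm(c-[572.8,-51.7,121.7]);print(c,s["ft_force"],"theta",2*np.arcsin(ch/2/126.9))
for n in("top","side"):
  t=optics.read_camera(n)["pixels"].astype(float); g=t[...,1]-np.maximum(t[...,0],t[...,2])
  if n=="top":
    a=g[222:227,245:285].mean(0); print(a.round(0).astype(int)[8:26])
    hi=a[20:28].max(); i=np.argmax(a>hi/2); u=245+i-1+(hi/2-a[i-1])/(a[i]-a[i-1]); print("u",u)
    for z in(36,50):print(z,(Rc.T@(onz("top",(u,224.5),z)[:2]-O)).round(1))
  else:
    m=(g>25).astype(np.uint8);p=np.argwhere(m)[:,::-1]
    print("side",p.min(0),p.max(0),len(p),p.mean(0).round(2))
E
python3 m.py
```

```text
[584.68817958  15.91242999  75.84746564] [ 2.55121462 -5.03516691  1.52988396] theta 0.6626015351024145
[-4 -4 -3 -3 -2 -3 -3 -3 -1 12 26 35 37 37 38 37 37 36]
u 262.4782608695652
36 [-74.8   0.1]
50 [-75.4  -0.7]
side [241 219] [264 248] 443 [250.72 236.22]
```

The tail is now at x ≈ -75. One more rock, pausing at a wider opening so that step 2 registers clearly.

Call:
{"op": "step_arm", "data": {
  "moves": [
    {"tx": 5, "ty": 0, "tz": 7, "roll": 0},
    {"tx": 11, "ty": 0, "tz": 16, "roll": 0},
    {"tx": 15.5, "ty": 0, "tz": 27, "roll": 0},
    {"tx": 18.5, "ty": 0, "tz": 35, "roll": 0},
    {"tx": 18.5, "ty": 0, "tz": 35, "roll": 0},
    {"tx": 18.5, "ty": 0, "tz": 35, "roll": 0},
    {"tx": 18.5, "ty": 0, "tz": 35, "roll": 0},
    {"tx": 18.5, "ty": 0, "tz": 35, "roll": 0},
    {"tx": 18.5, "ty": 0, "tz": 35, "roll": 0}
  ]
}}

```text
t: 18.05
eef_pos: [588.1, 36.2, 39.7]
tcp_rot: [3.14, -0.002, 1.41]
ft_force: [6.5, 5.2, -2.7]
opening: 0.123
grip_force: 30.0
```

```bash
python3 m.py
```

```text
[588.12646679  36.18534072  39.74406323] [ 6.47428475  5.15195365 -2.69200531] theta 0.9951929842668615
[-3 -2 -2 -3 -3 -3 -3 -3  0 18 31 37 38 38 39 39 38 38]
u 262.1212121212121
36 [-75.7  -0.1]
50 [-76.4  -0.9]
side [241 220] [264 248] 440 [250.5  236.34]
```

Call:
{"op": "step_arm", "data": {
  "moves": [
    {"tx": -3, "ty": 0, "tz": -8, "roll": 0},
    {"tx": -7.5, "ty": 0, "tz": -19, "roll": 0},
    {"tx": -13.5, "ty": 0, "tz": -28, "roll": 0},
    {"tx": -18, "ty": 0, "tz": -34, "roll": 0},
    {"tx": -18, "ty": 0, "tz": -34, "roll": 0},
    {"tx": -18, "ty": 0, "tz": -34, "roll": 0},
    {"tx": -18, "ty": 0, "tz": -34, "roll": 0},
    {"tx": -18, "ty": 0, "tz": -34, "roll": 0},
    {"tx": -18, "ty": 0, "tz": -34, "roll": 0}
  ]
}}

```text
t: 18.9
eef_pos: [584.9, 17.2, 74.2]
tcp_rot: [3.141, 0.0, 1.41]
ft_force: [4.8, -2.5, 1.0]
opening: 0.122
grip_force: 30.0
```

```bash
python3 m.py
python3 - <<'E'
from h import *
from cell import env
s=env.state();c=s["eef_pos"];y=s["tcp_rot"][2]
for th in (.6,.5,.4,.3,.2,.1,0): print(th,tool(tip(th,35),y,tip(.665,35)))
print(tool([572.8,-51.7,121.7],y,c))
E
```

```text
[584.86321073  17.24169919  74.19246522] [ 4.83146307 -2.45575208  1.01495437] theta 0.6795890860947946
[-5 -4 -4 -4 -4 -4 -4 -4 -3  1 20 32 37 38 37 38 38 37]
u 262.968085106383
36 [-73.4   0.3]
50 [-74.1  -0.5]
side [241 219] [264 248] 435 [250.63 236.44]
0.6 [-5.1 -0.  -6.5]
0.5 [-13.6  -0.  -15.9]
0.4 [-23.1  -0.  -24.3]
0.3 [-33.3  -0.  -31.8]
0.2 [-44.3  -0.  -38.2]
0.1 [-55.8  -0.  -43.5]
0 [-67.8  -0.  -47.6]
[-70.   -0.9 -47.5]
```

The tail is at about -74 with the front at 0.68 rad, so step 2 is met with margin. Now swing it shut.

Call:
{"op": "step_arm", "data": {
  "moves": [
    {"tx": -6, "ty": 0, "tz": -7, "roll": 0},
    {"tx": -14.5, "ty": 0, "tz": -16, "roll": 0},
    {"tx": -24, "ty": 0, "tz": -24.5, "roll": 0},
    {"tx": -34.5, "ty": 0, "tz": -32, "roll": 0},
    {"tx": -45.5, "ty": 0, "tz": -38.3, "roll": 0},
    {"tx": -57.5, "ty": 0, "tz": -43.5, "roll": 0},
    {"tx": -66, "ty": 0, "tz": -46.5, "roll": 0},
    {"tx": -70.5, "ty": 0, "tz": -47.5, "roll": 0},
    {"tx": -70.5, "ty": 0, "tz": -47.5, "roll": 0},
    {"tx": -70.5, "ty": 0, "tz": -47.5, "roll": 0}
  ]
}}

```text
t: 19.83
eef_pos: [573.0, -52.5, 121.9]
tcp_rot: [-3.141, 0.0, 1.41]
ft_force: [2.6, -0.5, -0.1]
opening: 0.126
grip_force: 30.0
```

```bash
python3 m.py
```

```text
[572.99493841 -52.50062606 121.86450831] [ 2.63293123 -0.51897681 -0.11113494] theta 0.00662158313462448
[-13 -13 -13 -13 -13 -14 -14 -13 -14 -14 -15 -16 -15 -15 -15 -15 -14 -14]
u 279.96875
36 [-27.4   8.2]
50 [-28.7   7.3]
side [241 219] [264 248] 420 [250.74 236.6 ]
```

Call:
{"op": "step_arm", "data": {
  "moves": [
    {"tx": -1.5, "ty": 0, "tz": 0, "roll": 0},
    {"tx": -3, "ty": 0, "tz": 0, "roll": 0},
    {"tx": -3, "ty": 0, "tz": 0, "roll": 0},
    {"tx": -3, "ty": 0, "tz": 0, "roll": 0},
    {"tx": -3, "ty": 0, "tz": 0, "roll": 0}
  ]
}}

```text
t: 20.35
eef_pos: [572.6, -54.9, 122.4]
tcp_rot: [-3.142, -0.001, 1.41]
ft_force: [1.8, 4.5, 5.0]
opening: 0.124
grip_force: 30.0
```

Call:
{"op": "step_arm", "data": {
  "moves": [
    {"tx": -1.5, "ty": 0, "tz": 0, "roll": 0},
    {"tx": -1.5, "ty": 0, "tz": 0, "roll": 0},
    {"tx": -1.5, "ty": 0, "tz": 0, "roll": 0}
  ]
}}

```text
t: 20.6
eef_pos: [572.4, -56.3, 122.7]
tcp_rot: [3.141, -0.001, 1.41]
ft_force: [-0.2, 5.5, 8.1]
opening: 0.125
grip_force: 30.0
```

Call:
{"op": "step_arm", "data": {
  "moves": [
    {"tx": 0, "ty": 0, "tz": 0, "roll": 0},
    {"tx": 0, "ty": 0, "tz": 0, "roll": 0},
    {"tx": 0, "ty": 0, "tz": 0, "roll": 0},
    {"tx": 0, "ty": 0, "tz": 0, "roll": 0},
    {"tx": 1, "ty": 0, "tz": -40, "roll": 0},
    {"tx": 1, "ty": 0, "tz": -80, "roll": 0},
    {"tx": 60, "ty": 0, "tz": -110, "roll": 0},
    {"tx": 100, "ty": 0, "tz": -110, "roll": 0},
    {"tx": 140, "ty": 0, "tz": -110, "roll": 0},
    {"tx": 180, "ty": 0, "tz": -110, "roll": 0},
    {"tx": 200, "ty": 0, "tz": -110, "roll": 0},
    {"tx": 200, "ty": 0, "tz": -110, "roll": 0}
  ],
  "grip": 40
}}

```text
t: 21.6
eef_pos: [604.5, 145.8, 231.9]
tcp_rot: [3.142, -0.001, 1.414]
ft_force: [0.5, 0.1, -0.1]
opening: 0.42
grip_force: 0.0
```

Run:
```python
from h import *
from cell import env,optics
s=env.state();print(s["eef_pos"],s["ft_force"])
t=optics.read_camera("top")["pixels"]; t0=cv2.imread("pics/top0.png")
sd=optics.read_camera("side")["pixels"]
f=lambda a:cv2.resize(a[175:285,235:355],None,fx=3.3,fy=3.3,interpolation=cv2.INTER_CUBIC)
z=cv2.resize(sd[170:280,200:320],(f(t).shape[1],f(t).shape[0]),interpolation=cv2.INTER_CUBIC)
cv2.imwrite("pics/end.png",np.hstack([f(t),z]))
for a in(t0,t):
    h=a.astype(float); b=h[...,0]-np.maximum(h[...,1],h[...,2]); b=np.clip(b[208:232,240:275]-25,0,None)
    v,u=np.mgrid[208:232,240:275]; print("tab centroid",(b*u).sum()/b.sum(),(b*v).sum()/b.sum(),b.sum())
    p=np.argwhere(b>20); print(p.min(0),p.max(0))
print(proj("top",cad(-100,1,152)),proj("top",cad(-106,1,152)))
for n,a,b in(("top",t0,t),("side",cv2.imread("pics/side0.png"),sd)):
    d=(np.abs(a.astype(int)-b).max(2)>60).astype(np.uint8); k,l,st,ce=cv2.connectedComponentsWithStats(d); print(n,[st[i].tolist() for i in range(1,k) if st[i,4]>25])
```

```text
[604.52677521 145.75640546 231.91084063] [ 0.46376654  0.05740096 -0.09171861]
tab centroid 256.59603144889553 220.3871209284912 2671.0
[9 8] [15 25]
tab centroid 255.95340282035562 220.25812385039853 1631.0
[10  8] [14 24]
[254.97754415 220.05579757] [252.54189738 219.63595076]
top [[59, 146, 121, 172, 14474], [266, 222, 11, 8, 59], [29, 277, 39, 107, 1570], [166, 309, 78, 73, 3006], [62, 314, 107, 70, 4026], [70, 316, 15, 15, 134], [293, 356, 29, 28, 386]]
side [[0, 1, 7, 9, 40], [64, 0, 13, 4, 37], [110, 0, 74, 8, 458], [66, 6, 31, 45, 916], [0, 11, 64, 161, 6495], [136, 10, 119, 120, 5033], [0, 13, 4, 16, 40], [63, 54, 39, 60, 1324], [209, 164, 25, 26, 367], [72, 172, 154, 183, 9088], [33, 177, 32, 56, 1134], [213, 188, 53, 28, 751], [230, 228, 51, 23, 511], [290, 234, 16, 20, 133], [63, 237, 11, 7, 41], [297, 237, 11, 12, 31], [0, 243, 31, 10, 40], [198, 258, 47, 63, 1442], [0, 310, 5, 11, 36], [7, 323, 63, 22, 617], [190, 345, 26, 11, 57]]
```

View pics/end.png

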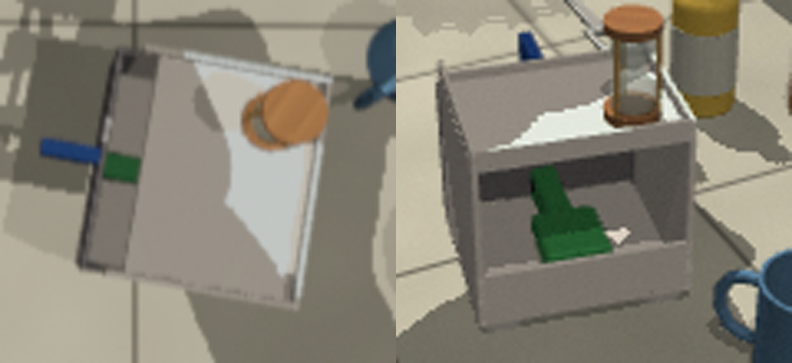

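Run:
```python
from h import *
from cell import optics
for n in("side","top"):
  t=optics.read_camera(n)["pixels"].astype(float); g=t[...,1]-np.maximum(t[...,0],t[...,2]); p=np.argwhere(g>22)[:,::-1]; print(n,p.min(0),p.max(0))
  for r in range(p[:,1].min(),p[:,1].max()+1,2 if n=="side" else 1):
    q=p[p[:,1]==r][:,0]; print(r,q.min(),q.max(),end="; ")
  print()
for q in([-70,11,48],[-70,-11,48],[-70,0,60],[-70,0,70],[5,0,52],[60,0,52],[60,27,52],[60,-27,52],[60,0,18],[-47,0,152]): print(q,proj("side",cad(*q)).round(1),proj("top",cad(*q)).round(1))
```

```text
side [241 220] [264 248]
220 246 246; 222 241 248; 224 242 248; 226 242 249; 228 243 250; 230 242 251; 232 243 252; 234 244 260; 236 241 260; 238 241 261; 240 242 262; 242 243 263; 244 243 264; 246 244 263; 248 244 251; 
top [266 221] [276 229]
221 268 268; 222 267 273; 223 267 276; 224 267 276; 225 267 276; 226 267 276; 227 266 276; 228 267 276; 229 271 275; 
[-70, 11, 48] [247.2 218.9] [265.1 220.6]
[-70, -11, 48] [239.7 220.1] [263.8 228.6]
[-70, 0, 60] [243.4 216. ] [264.7 224.4]
[-70, 0, 70] [243.3 213. ] [265.  224.2]
[5, 0, 52] [250.1 233.3] [291.9 229.3]
[60, 0, 52] [255.6 245.4] [312.  232.7]
[60, 27, 52] [265.7 243.7] [313.4 222.9]
[60, -27, 52] [245.3 247.2] [310.5 242.6]
[60, 0, 18] [255.7 255.9] [309.7 233. ]
[-47, 0, 152] [244.6 191.6] [276.4 224.2]
```

The tail top projects at z ≈ 48 at x ≈ -67 and the head end at x ≈ 62, so the brush lies flat. The front is shut and the arm is clear.

```bash
python3 -c "
from cell import env
print(env.job_done())"
```

```text
the job is handed in; nothing more can be done
None
```

I handed the job in at about 22 s of the 64 s allowed: by the last camera check the brush lies flat in the bay head first, the front is shut and released, and the timer is upright with the other things in place, but the hand-in did not report the verdict.

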